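# Sample row from carrier to bench rack

### The arm

A 7-joint arm with a two-finger parallel gripper is mounted at the origin on the work surface. World frame = base frame: x ahead of the robot, y to its left, z up, the work surface at z = 0. Lengths are in m, angles in rad, forces in N, time in s.
With the tool pointing down it reaches from about 0.4 to 0.85 m from the base axis. Payload 4.5 kg.
Tool frame: the origin (TCP) lies midway between the tips of the shut fingers; the grasp point (between the pads) lies 19 mm behind it; z points along the fingers, y is the line along which they close (so a half turn about z gives the same grasp; the last joint's range is limited). The gripper opens to 88 mm and grips with 3 to 60 N. Pads are 18 mm wide; open, the fingers measure 123 mm over their backs; the gripper's body (75 mm by 187 mm) begins 45 mm behind the grasp point.
Start: joints at [1.285, 0.689, -0.195, 1.565, 0.157, 0.902, -0.215], TCP at [0.197, -0.593, 0.239] pointing down, gripper open.
Joint ranges: [-3.01, 3.01], [-0.46, 2.08], [-1.47, 1.51], [0.13, 2.56], [-1, 4.14], [0.04, 2.09], [-2.66, 2.66]. Speed limits (rad/s): [2.57, 2.57, 3.14, 3.14, 3.14, 3.14, 3.14].

### API

Orientations are given as a unit quaternion [x, y, z, w].
In Python, from plant import r gives the robot as it stands. The module is installed in compiled form; this text tells all that it offers.
- The arm moves only by the tool step_arm, never from a script. Its argument "series" is a list of rows, each a list of 7 numbers: the shift along the world's x, y, z in mm, then the turn, a rotation vector about the world's x, y, z in rad, then the closure, from 0 (fully open) to 1 (shut). A call has 1 to 20 rows; each row shifts and turns the commanded pose from where the row before left it; what a row does not reach is not made up. A row lasts 1/10 s, in which the tool goes at most 50 mm and 8.59 degrees, less where a joint would pass 70% of its speed; a pose out of reach is approached as far as the arm can. A call is refused whole if a number of a shift passes 50 or a number of a turn 0.15, either way. A call with a gripper value outside its range is refused whole. The fingers move at their own pace and stop on an object; "force" is the grip in N (left out, the last holds). Time passes only in rows, so rows that do not move let the fingers close. It gives the time, the measured TCP pose, the force, the opening and the grip force at its end, in the units of the state.
- r.get_state(): the state, without advancing time (a new reading comes with each control period).
- r.snapshot(name): name is "scene" or "top" or "wrist"; returns (picture, depth): 420x560x3 uint8, blue, green, red; 420x560 float32, m along the optical axis (not along the pixel's ray), 0 where there is no reading.
- r.get_calibration(name): a dict with "intrinsics" (3x3 intrinsics, pixels), "pose" (4x4, takes a point from camera to world coordinates). Camera axes: x right, y up, looking along -z (the intrinsics and any distortion apply to the point x, -y, -z); pixel columns grow to the right and rows downward; lengths in m; the calibration is good to about 2 mm. A picture is of the moment at which its call begins: read the wrist's pose just before it. get_calibration takes no time and is no camera call; for the wrist camera it gives the pose at the moment of the call.
- r.finish_job(): hands the job in; it is judged then, once.
The state is a dict: "clock": time; "q": joint angles; "qd": joint speeds; "joint_torque": joint torques, N m; "tool_pos": TCP position; "eef_rot": TCP orientation; "contact_force": force on the tool from outside, world axes, zero at the start; "moment": the same for the moment, N m; "opening": opening from 0.0 (shut) to 1.0 (fully open); "finger_force": force on a finger pad.
Only numpy, scipy, OpenCV 4.12 (cv2) and the standard library are available. Lean on these libraries where they do the work, as an engineer would, in place of code of your own. Each camera call takes 0.05 s, during which the arm holds its last target. There are 200 camera calls.

### The job

Move the four sample bottles from the grey carrier into the empty steel bench rack for measuring, keeping them in the same order: the bottle next to the carrier's handle goes into the place next to the bench rack's handle, and so on down the row, one bottle to a place. Keep every bottle upright on the way, set each one down rather than dropping or knocking it, and leave each standing upright on the floor of its place.

Things in the scene. Friction and masses are not known exactly. Their poses are not given: they have to be found in the camera images.
- square_bottle: Square milky plastic sample bottle with a white scalloped screw cap, 97 mm tall in all: body 50 x 50 mm and 62 mm high with its faces along x and y, neck, then the round cap, 45 mm across over its ribs, from 71 mm to the top. About 0.14 kg. Origin: centre of its underside, z up. Starts upright in its insert, on the carrier's floor.
- tall_bottle: Round brown glass sample bottle with a paper label and a narrow black screw cap, the tallest, 108 mm in all: body 48 mm across and 70 mm high, tapering shoulder, then the cap, 30 mm across, from 82 mm to the top. About 0.17 kg. Origin: centre of its underside, z up. Starts upright in its insert, on the carrier's floor.
- wide_jar: Short wide milky plastic jar with a paper label, the lowest and the widest lid, 76 mm tall: body 52 mm across, white ribbed lid 53 mm across from 52 mm to the top. About 0.13 kg. Origin: centre of its underside, z up. Starts upright in its insert, on the carrier's floor.
- slim_bottle: Slim straight milky plastic bottle with a paper label, 86 mm tall and 35 mm across all the way up; its white cap runs from 60 mm to the top. About 0.07 kg. Origin: centre of its underside, z up. Starts upright in its insert, on the carrier's floor.
- square_insert: Dark grey foam insert, 72 x 70 x 16 mm, fixed in one place of the carrier, with a square hole 56 mm wide through it, in which the square bottle stands at the start. It keeps that bottle steady in transport and stays where it is when the bottle is lifted out. Origin: centre of its underside (the middle of the place), on the carrier's floor.
- tall_insert: Dark grey foam insert, 72 x 70 x 16 mm, fixed in one place of the carrier, with a round hole of 54 mm diameter through it, in which the tall bottle stands at the start. It keeps that bottle steady in transport and stays where it is when the bottle is lifted out. Origin: centre of its underside (the middle of the place), on the carrier's floor.
- wide_insert: Dark grey foam insert, 72 x 70 x 16 mm, fixed in one place of the carrier, with a round hole of 58 mm diameter through it, in which the wide jar stands at the start. It keeps that bottle steady in transport and stays where it is when the bottle is lifted out. Origin: centre of its underside (the middle of the place), on the carrier's floor.
- slim_insert: Dark grey foam insert, 72 x 70 x 16 mm, fixed in one place of the carrier, with a round hole of 41 mm diameter through it, in which the slim bottle stands at the start. It keeps that bottle steady in transport and stays where it is when the bottle is lifted out. Origin: centre of its underside (the middle of the place), on the carrier's floor.
- carrier: Grey plastic sample carrier, fixed, at any angle, 86 (x) x 308 mm (y): floor 6 mm thick, sides 28 mm high, four places at y = +111, +37, -37, -111 mm, x = 0, each with a foam insert whose top is 22 mm above the bench. Handle: the end panel at y = +151 mm, 87 mm high, with a hand slot; the plain end at -y is 34 mm high. Origin: centre of its underside. Left or right of the rack.
- bench_rack: Stainless steel bench rack, fixed, at any angle, empty at the start, 86 (x) x 302 mm (y): floor 6 mm thick, four open places at y = +111, +37, -37, -111 mm, x = 0, each 80 (x) x 71 mm (y) inside; outer walls 24 mm high, dividers 18 mm. Handle: a dark steel arch 84 mm high across its end at y = +151 mm. Origin: centre of its underside.
There are look-alikes about, which are no part of the job. What is shaped like the square_bottle but red is not meant.

How it is judged:
At the end, for the whole second after the job is handed in: Each bottle stands in the bench-rack place of the same number, counted from the handle end, as its carrier place: within 22 mm of the middle along the row and 26 mm across, on the rack floor (underside 2 to 11 mm above the bench), upright within 0.1 rad, at rest and released (((y of square_insert in the frame of carrier between -0.141 and -0.081 m and y of square_bottle in the frame of bench_rack between -0.133 and -0.089 m) or (y of square_insert in the frame of carrier between -0.067 and -0.007 m and y of square_bottle in the frame of bench_rack between -0.059 and -0.015 m) or (y of square_insert in the frame of carrier between 0.007 and 0.067 m and y of square_bottle in the frame of bench_rack between 0.015 and 0.059 m) or (y of square_insert in the frame of carrier between 0.081 and 0.141 m and y of square_bottle in the frame of bench_rack between 0.089 and 0.133 m)) and x of square_bottle in the frame of bench_rack between -0.026 and 0.026 m and z of square_bottle in the frame of bench_rack between 0.002 and 0.011 m and angle between each of square_bottle, tall_bottle, wide_jar, slim_bottle's own z axis and vertical below 0.1 rad and linear speed of each of square_bottle, tall_bottle, wide_jar, slim_bottle below 0.02 m/s and angular speed of each of square_bottle, tall_bottle, wide_jar, slim_bottle below 0.2 rad/s and contact force between each of square_bottle, tall_bottle, wide_jar, slim_bottle and the fingers below 0.05 N and ((y of tall_insert in the frame of carrier between -0.141 and -0.081 m and y of tall_bottle in the frame of bench_rack between -0.133 and -0.089 m) or (y of tall_insert in the frame of carrier between -0.067 and -0.007 m and y of tall_bottle in the frame of bench_rack between -0.059 and -0.015 m) or (y of tall_insert in the frame of carrier between 0.007 and 0.067 m and y of tall_bottle in the frame of bench_rack between 0.015 and 0.059 m) or (y of tall_insert in the frame of carrier between 0.081 and 0.141 m and y of tall_bottle in the frame of bench_rack between 0.089 and 0.133 m)) and x of tall_bottle in the frame of bench_rack between -0.026 and 0.026 m and z of tall_bottle in the frame of bench_rack between 0.002 and 0.011 m and ((y of wide_insert in the frame of carrier between -0.141 and -0.081 m and y of wide_jar in the frame of bench_rack between -0.133 and -0.089 m) or (y of wide_insert in the frame of carrier between -0.067 and -0.007 m and y of wide_jar in the frame of bench_rack between -0.059 and -0.015 m) or (y of wide_insert in the frame of carrier between 0.007 and 0.067 m and y of wide_jar in the frame of bench_rack between 0.015 and 0.059 m) or (y of wide_insert in the frame of carrier between 0.081 and 0.141 m and y of wide_jar in the frame of bench_rack between 0.089 and 0.133 m)) and x of wide_jar in the frame of bench_rack between -0.026 and 0.026 m and z of wide_jar in the frame of bench_rack between 0.002 and 0.011 m and ((y of slim_insert in the frame of carrier between -0.141 and -0.081 m and y of slim_bottle in the frame of bench_rack between -0.133 and -0.089 m) or (y of slim_insert in the frame of carrier between -0.067 and -0.007 m and y of slim_bottle in the frame of bench_rack between -0.059 and -0.015 m) or (y of slim_insert in the frame of carrier between 0.007 and 0.067 m and y of slim_bottle in the frame of bench_rack between 0.015 and 0.059 m) or (y of slim_insert in the frame of carrier between 0.081 and 0.141 m and y of slim_bottle in the frame of bench_rack between 0.089 and 0.133 m)) and x of slim_bottle in the frame of bench_rack between -0.026 and 0.026 m and z of slim_bottle in the frame of bench_rack between 0.002 and 0.011 m); the robot touches nothing.
It fails at once if a bottle is tipped more than 0.6 rad (35 degrees) from upright (angle between any of square_bottle, tall_bottle, wide_jar, slim_bottle's own z axis and vertical above 0.6 rad).
It fails at once if a bottle is dropped or knocked (moves faster than 0.5 m/s with no finger touching it) ((linear speed of square_bottle above 0.5 m/s and contact force between square_bottle and the fingers below 0.05 N) or (linear speed of tall_bottle above 0.5 m/s and contact force between tall_bottle and the fingers below 0.05 N) or (linear speed of wide_jar above 0.5 m/s and contact force between wide_jar and the fingers below 0.05 N) or (linear speed of slim_bottle above 0.5 m/s and contact force between slim_bottle and the fingers below 0.05 N)).
It also fails if it takes over 104 s, if anything falls off the work surface, if the arm or the gripper's body presses on something with over 40 N, if the wrist force passes 120 N, or if a joint passes its speed limit or range.

## Working session

There is one attempt and no reset: what is moved stays moved. The work goes in short steps, Python scripts to look and compute and a tool call to move; the robot and the scene stay as the last step left them, time stands still between calls to the robot, and variables do not carry over. Pictures are saved under pics/ and viewed, at most 14 in all, crops included, and the job is handed in when it is done.

Besides the shell and the picture viewer there is one more tool, called after "Call:" as name([rows], argument=value, ...), one row to a line, values as JSON. step_arm: Moves the arm, as the interface text tells. Its arguments: {"type":"object","properties":{"series":{"type":"array"},"force":{"type":"number"}},"required":["series"]}

```bash
mkdir -p pics; python3 - <<'E'
from plant import r
import cv2,numpy as np
for n in("scene","top"):
    p,d=r.snapshot(n); cv2.imwrite(f"pics/{n}0.png",p); np.save(f"{n}0.npy",d)
    c=r.get_calibration(n); print(n,np.round(c["intrinsics"],1).tolist(),np.round(c["pose"],3).tolist())
s=r.get_state(); print(s["clock"],s["tool_pos"],s["eef_rot"],s["opening"],s["contact_force"])
E
```

```text
scene [[414.5, 0.0, 283.1], [0.0, 414.5, 209.1], [0.0, 0.0, 1.0]] [[0.873, -0.261, 0.411, 0.968], [0.487, 0.483, -0.728, -0.795], [-0.008, 0.836, 0.549, 0.636], [0.0, 0.0, 0.0, 1.0]]
top [[544.6, 0.0, 270.3], [0.0, 544.6, 207.5], [0.0, 0.0, 1.0]] [[-0.009, 0.988, -0.154, 0.36], [-1.0, -0.006, 0.018, 0.018], [0.017, 0.154, 0.988, 1.288], [0.0, 0.0, 0.0, 1.0]]
0.1 [ 0.19627191 -0.59278945  0.2379945 ] [ 9.87240112e-01  1.59236520e-01 -1.83839120e-04 -8.11362347e-04] 1.0024435531335698 [ 0.11404616 -0.37440771 -0.71080287]
```

View pics/scene0.png

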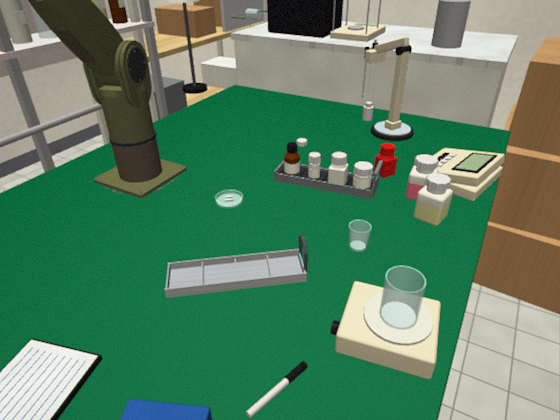

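View pics/top0.png

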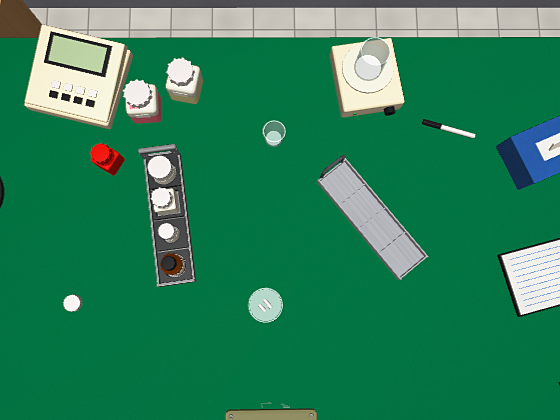

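Scene: the carrier is on the left, handle at top (159,150). From the handle: wide jar (160,167), square bottle (163,200), slim (168,232), tall (172,264). The rack's handle is at (333,168). Square-bottle look-alikes: red (105,158), two large bottles (142,100) and (183,80); the one in the carrier at (163,200) is the one meant.

```bash
cat > h.py <<'E'
import numpy as np,cv2
from plant import r
def w(c,d,u,v,z=None):
    K,P=c["intrinsics"],c["pose"]; a=np.array([(u-K[0,2])/K[0,0],-(v-K[1,2])/K[1,1],-1.])
    if z is not None: k=(z-P[2,3])/(P[:3,:3]@a)[2]
    else: k=d[int(v),int(u)]
    return P[:3,:3]@(a*k)+P[:3,3]
def hmap(c,d):
    v,u=np.indices(d.shape);K,P=c["intrinsics"],c["pose"]
    a=np.stack([(u-K[0,2])/K[0,0]*d,-(v-K[1,2])/K[1,1]*d,-d],-1); return a@P[:3,:3].T+P[:3,3]
E
python3 - <<'E'
from h import *
c=r.get_calibration("top");d=np.load("top0.npy");X=hmap(c,d);p=cv2.imread("pics/top0.png")
print("bench z",np.median(X[330:400,100:200,2]))
for n,u,v in(("wide",160,167),("sq",163,200),("slim",168,232),("tall",172,264)):
    R=X[v-16:v+17,u-18:u+19].reshape(-1,3); t=np.percentile(R[:,2],97); m=R[R[:,2]>t-.012]
    print(n,np.round(t,4),np.round((m.min(0)+m.max(0))/2,4),np.round(np.ptp(m,0),3))
for n,(u0,v0,u1,v1),z in(("rack",(300,145,440,290),(.015,.03)),("carr",(130,140,205,295),(.018,.04))):
    R=X[v0:v1,u0:u1].reshape(-1,3); k=(R[:,2]>.004)&(R[:,2]<z[1])
    rc=cv2.minAreaRect((R[k,:2]*1000).astype(np.float32)); print(n,rc,cv2.boxPoints(rc).round(1).tolist())
    H=R[R[:,2]>(.06 if n=="rack" else .08)]; print("handle",np.median(H,0) if len(H) else 0)
a=cv2.resize(p[140:300,120:220],None,fx=3.7,fy=3.7,interpolation=2);b=cv2.resize(p[140:300,305:435],None,fx=3.2,fy=3.2,interpolation=2)
cv2.imwrite("pics/crop0.png",np.hstack([a,cv2.copyMakeBorder(b,0,a.shape[0]-b.shape[0],0,0,0)]))
E
```

```text
bench z -0.0004874967268043706
wide 0.0843 [0.5207 0.1521 0.6802] [0.321 0.269 1.215]
sq 0.1044 [0.4772 0.1386 0.6903] [0.233 0.242 1.195]
slim 0.093 [0.4375 0.131  0.6845] [0.154 0.227 1.206]
tall 0.1146 [0.4002 0.1249 0.6957] [0.08  0.215 1.184]
rack ((539.98779296875, -245.00830078125), (339.40338134765625, 347.5596923828125), 89.49595642089844) [[364.70001220703125, -413.20001220703125], [712.2999877929688, -416.20001220703125], [715.2999877929688, -76.80000305175781], [367.70001220703125, -73.80000305175781]]
handle [ 0.63386172 -0.13056713  0.08412448]
carr ((542.2921142578125, 239.65158081054688), (370.8223571777344, 175.43490600585938), 1.5205066204071045) [[354.6000061035156, 322.3999938964844], [359.29998779296875, 147.0], [730.0, 156.89999389648438], [725.2999877929688, 332.29998779296875]]
handle [0.56773165 0.23206202 0.09049631]
```

View pics/crop0.png

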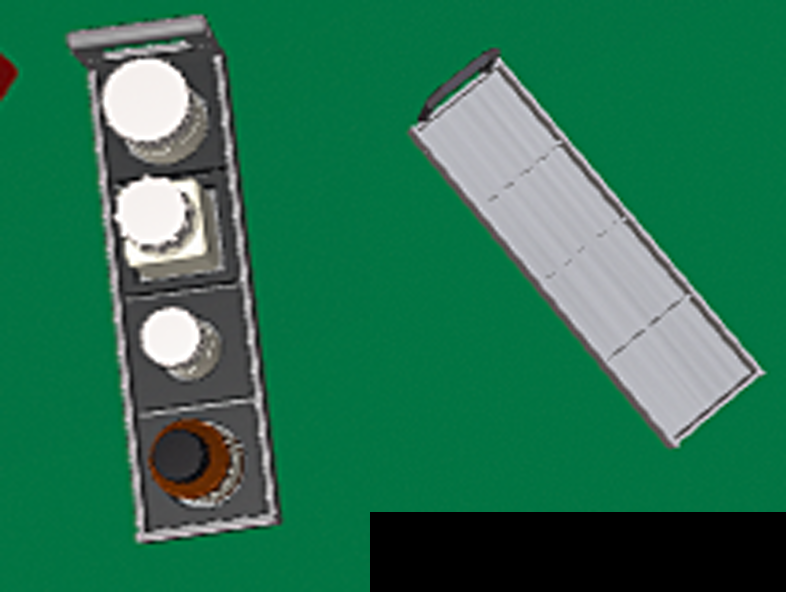

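```bash
python3 - <<'E'
from h import *
c=r.get_calibration("top");d=np.load("top0.npy");X=hmap(c,d);ok=d>0
q={}
for n,u,v,z in(("wide",159.5,167.3,.082),("sq",161.4,197.3,.103),("slim",166.2,231.1,.092),("tall",168.6,263.5,.114)):
    e=w(c,d,u,v,z);q[n]=e
    m=ok&(np.hypot(X[...,0]-e[0],X[...,1]-e[1])<.036)&(np.abs(X[...,2]-z)<.008); R=X[m]
    print(n,e.round(4),np.round(np.r_[(R.min(0)+R.max(0))/2,np.ptp(R,0)[:2],np.median(R[:,2])],4))
k=np.array(list(q.values())); print("line",np.diff(k[:,:2],axis=0).round(4).tolist(), np.linalg.norm(np.diff(k[:,:2],axis=0),axis=1).round(3))
co=[w(c,d,u,v,.024) for u,v in((318.4,180.6),(345.6,159.4),(427.5,256.6),(399.7,279.1))]
co=np.array(co);print("rack corners",co.round(3).tolist(),"c",co.mean(0).round(4),[np.linalg.norm(co[i]-co[i-1]).round(3) for i in range(4)])
y=(co[0]+co[1]-co[2]-co[3]);y/=np.linalg.norm(y);ctr=co.mean(0)
print("y axis",y.round(4),"yaw of y",np.arctan2(y[1],y[0]))
for s in(.111,.037,-.037,-.111):print((ctr+y*s)[:2].round(4))
far=[w(c,d,u,v,.034) for u,v in((157.3,285.9),(195.4,281.1))];print("carrier far",np.round(far,4).tolist())
m=ok&(X[...,2]>.004)&(X[...,2]<.03);m[:145]=0;m[290:]=0;m[:,:305]=0;m[:,435:]=0
print("rack rect",cv2.minAreaRect((X[m][:,:2]*1000).astype(np.float32)))
Q=r.get_state()
from scipy.spatial.transform import Rotation as Ro
print(Ro.from_quat(Q["eef_rot"]).as_matrix().round(3).tolist(),Q["tool_pos"].round(4))
E
```

```text
wide [0.642  0.2456 0.082 ] [0.6438 0.2461 0.0814 0.0516 0.0525 0.0806]
sq [0.5694 0.2359 0.103 ] [0.5713 0.2376 0.1024 0.0452 0.0437 0.1015]
slim [0.4958 0.2258 0.092 ] [0.4975 0.2266 0.0909 0.0341 0.0354 0.0905]
tall [0.4236 0.2154 0.114 ] [0.4258 0.2172 0.1134 0.0284 0.0299 0.1129]
line [[-0.0725, -0.0097], [-0.0736, -0.0102], [-0.0723, -0.0104]] [0.073 0.074 0.073]
rack corners [[0.621, -0.12, 0.024], [0.673, -0.186, 0.024], [0.44, -0.37, 0.024], [0.388, -0.303, 0.024]] c [ 0.5304 -0.2444  0.024 ] [np.float64(0.296), np.float64(0.084), np.float64(0.297), np.float64(0.085)]
y axis [0.7858 0.6185 0.    ] yaw of y 0.6668819364037701
[ 0.6176 -0.1758]
[ 0.5595 -0.2216]
[ 0.5013 -0.2673]
[ 0.4432 -0.3131]
carrier far [[0.3774, 0.2535, 0.034], [0.3874, 0.1672, 0.034]]
rack rect ((539.792724609375, -245.2622528076172), (315.20928955078125, 350.352294921875), 88.91921997070312)
[[0.949, 0.314, -0.001], [0.314, -0.949, 0.002], [-0.0, -0.002, -1.0]] [ 0.1963 -0.5928  0.238 ]
```

Call:
step_arm([
  [12,14,0,0,0,-0.01,0],
  [25,29,0,0,0,-0.015,0],
  [25,29,0,0,0,-0.015,0],
  [25,29,0,0,0,-0.015,0],
  [25,29,0,0,0,-0.015,0],
  [25,29,0,0,0,-0.015,0],
  [25,29,0,0,0,-0.015,0],
  [25,29,0,0,0,-0.015,0],
  [25,29,0,0,0,-0.015,0],
  [25,29,0,0,0,-0.015,0],
  [25,29,0,0,0,-0.015,0],
  [25,29,0,0,0,-0.015,0],
  [13,15,0,0,0,-0.007,0],
], force=30)

```text
clock: 1.4
tool_pos: [0.4989, -0.2414, 0.2385]
eef_rot: [0.997, 0.071, 0.001, -0.001]
contact_force: [0.6, -0.2, -0.1]
opening: 1.002
finger_force: 0.0
```

Call:
step_arm([
  [5,16,-1,0,0,0,0],
  [9,31,-3,0,0,0,0],
  [9,31,-3,0,0,0,0],
  [9,31,-3,0,0,0,0],
  [9,31,-3,0,0,0,0],
  [9,31,-3,0,0,0,0],
  [9,31,-3,0,0,0,0],
  [9,31,-3,0,0,0,0],
  [9,31,-3,0,0,0,0],
  [9,31,-3,0,0,0,0],
  [9,31,-3,0,0,0,0],
  [9,31,-3,0,0,0,0],
  [9,31,-3,0,0,0,0],
  [9,31,-3,0,0,0,0],
  [9,31,-3,0,0,0,0],
  [5,31,-3,0,0,0,0],
  [5,15,-1,0,0,0,0],
  [0,0,0,0,0,0,0],
])

```text
clock: 3.2
tool_pos: [0.6366, 0.2544, 0.1907]
eef_rot: [0.997, 0.071, -0.001, -0.001]
contact_force: [0.1, -0.2, 0.5]
opening: 1.0
finger_force: 0.0
```

```bash
cat >> h.py <<'E'
from scipy.spatial.transform import Rotation as Ro
def st():
    s=r.get_state();R=Ro.from_quat(s["eef_rot"]).as_matrix()
    print("t%.1f"%s["clock"],"tcp",(s["tool_pos"]*1000).round(1),"yawY",np.arctan2(R[1,1],R[0,1]).round(4),"zax",R[:,2].round(3),"op",round(float(s["opening"]),3),"F",np.round(s["contact_force"],1),"q",np.round(s["q"],2),"g",s["finger_force"])
E
python3 -c "
from h import *
st();p,d=r.snapshot('wrist');cv2.imwrite('pics/w1.png',p)"
```

```text
t3.2 tcp [636.6 254.4 190.7] yawY -1.4284 zax [-0.001  0.002 -1.   ] op 1.0 F [ 0.1 -0.2  0.5] q [-0.44  0.82 -0.02  1.41  0.01  0.91 -1.89] g 0.0
```

View pics/w1.png

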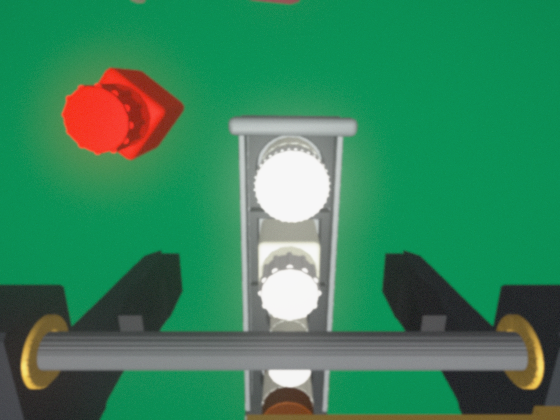

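The wrist view shows the carrier aligned with the gripper: jar (292,187), square (290,292), red look-alike well off at (97,118). Going down on the jar.

Call:
step_arm([
  [3,-4,0,0,0,-0.005,0],
  [3,-4,-5,0,0,0,0],
  [0,0,-15,0,0,0,0],
  [0,0,-20,0,0,0,0],
  [0,0,-20,0,0,0,0],
  [0,0,-20,0,0,0,0],
  [0,0,-20,0,0,0,0],
  [0,0,-15,0,0,0,0],
  [0,0,-12,0,0,0,0],
  [0,0,-10,0,0,0,0],
  [0,0,-5,0,0,0,0],
  [0,0,0,0,0,0,0],
  [0,0,0,0,0,0,0.2],
  [0,0,0,0,0,0,0.4],
  [0,0,0,0,0,0,0.6],
  [0,0,0,0,0,0,1],
  [0,0,0,0,0,0,1],
  [0,0,0,0,0,0,1],
  [0,0,0,0,0,0,1],
])

```text
clock: 5.15
tool_pos: [0.6439, 0.2451, 0.0506]
eef_rot: [0.998, 0.067, 0.001, -0.002]
contact_force: [0.5, 5.8, 5.5]
opening: 0.592
finger_force: 30.0
```

Call:
step_arm([
  [0,0,5,0,0,0,1],
  [0,0,12,0,0,0,1],
  [0,0,20,0,0,0,1],
  [0,0,25,0,0,0,1],
  [0,0,25,0,0,0,1],
  [0,0,20,0,0,0,1],
  [0,0,15,0,0,0,1],
  [0,0,8,0,0,0,1],
  [0,0,0,0,0,0,1],
])

```text
clock: 6.05
tool_pos: [0.6439, 0.2422, 0.1803]
eef_rot: [0.998, 0.066, 0.0, 0.0]
contact_force: [0.8, 0.3, -1.3]
opening: 0.589
finger_force: 30.0
```

Call:
step_arm([
  [0,-8,0,0,0,0.01,1],
  [-1,-15,0,0,0,0.02,1],
  [-1,-22,0,0,0,0.03,1],
  [-2,-28,0,0,0,0.035,1],
  [-2,-30,0,0,0,0.037,1],
  [-2,-30,0,0,0,0.037,1],
  [-2,-30,0,0,0,0.037,1],
  [-2,-30,0,0,0,0.037,1],
  [-2,-30,0,0,0,0.037,1],
  [-2,-30,0,0,0,0.037,1],
  [-2,-30,0,0,0,0.037,1],
  [-2,-30,0,0,0,0.037,1],
  [-2,-30,0,0,0,0.037,1],
  [-2,-28,0,0,0,0.035,1],
  [-2,-22,0,0,0,0.03,1],
  [-1,-15,0,0,0,0.02,1],
  [0,-8,0,0,0,0.01,1],
  [0,-4,0,0,0,0.006,1],
  [0,0,0,0,0,0,1],
])

```text
clock: 7.95
tool_pos: [0.6162, -0.1773, 0.1792]
eef_rot: [0.946, 0.325, -0.0, -0.0]
contact_force: [0.7, 0.1, -1.5]
opening: 0.592
finger_force: 30.0
```

```bash
python3 -c "
from h import *
st();p,d=r.snapshot('wrist');cv2.imwrite('pics/w2.png',p)
p,d=r.snapshot('top');cv2.imwrite('pics/t2.png',p)"
```

```text
t8.0 tcp [ 616.2 -177.3  179.2] yawY -0.909 zax [-0.001  0.    -1.   ] op 0.592 F [ 0.7  0.1 -1.5] q [ 0.33  0.78 -0.23  1.57  0.23  0.82 -0.9 ] g 29.9961069971323
```

View pics/w2.png

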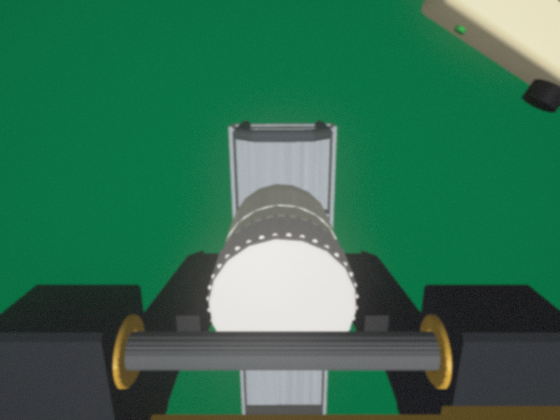

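The jar is centred over the rack (rack edges 229–336, jar 283). Lowering.

Call:
step_arm([
  [1,1,-5,0,0,0,1],
  [0,0,-12,0,0,0,1],
  [0,0,-20,0,0,0,1],
  [0,0,-20,0,0,0,1],
  [0,0,-20,0,0,0,1],
  [0,0,-20,0,0,0,1],
  [0,0,-12,0,0,0,1],
  [0,0,-8,0,0,0,1],
  [0,0,-5,0,0,0,1],
  [0,0,-3,0,0,0,1],
  [0,0,-2,0,0,0,1],
  [0,0,0,0,0,0,1],
  [0,0,0,0,0,0,1],
])

```text
clock: 9.35
tool_pos: [0.6179, -0.1764, 0.0533]
eef_rot: [0.946, 0.325, 0.0, 0.0]
contact_force: [-0.6, 0.4, -0.7]
opening: 0.592
finger_force: 30.0
```

Call:
step_arm([
  [0,0,-1,0,0,0,1],
  [0,0,-1,0,0,0,1],
  [0,0,0,0,0,0,1],
])

```text
clock: 9.65
tool_pos: [0.6175, -0.1763, 0.0507]
eef_rot: [0.946, 0.325, -0.0, 0.0]
contact_force: [-0.2, 0.2, -2.1]
opening: 0.585
finger_force: 30.0
```

Call:
step_arm([
  [0,0,-1,0,0,0,1],
  [0,0,-1,0,0,0,1],
  [0,0,0,0,0,0,1],
])

```text
clock: 9.95
tool_pos: [0.6178, -0.1761, 0.0504]
eef_rot: [0.946, 0.325, 0.0, 0.0]
contact_force: [-3.2, 1.6, 10.5]
opening: 0.593
finger_force: 30.0
```

Contact (10 N up): it is on the floor. Release and rise.

Call:
step_arm([
  [0,0,1,0,0,0,1],
  [0,0,0,0,0,0,0.35],
  [0,0,0,0,0,0,0.2],
  [0,0,0,0,0,0,0],
  [0,0,0,0,0,0,0],
  [0,0,0,0,0,0,0],
  [0,0,5,0,0,0,0],
  [0,0,15,0,0,0,0],
  [0,0,25,0,0,0,0],
  [0,0,25,0,0,0,0],
  [0,0,25,0,0,0,0],
  [0,0,25,0,0,0,0],
  [0,0,15,0,0,0,0],
  [0,0,5,0,0,0,0],
])

```text
clock: 11.35
tool_pos: [0.6189, -0.1766, 0.193]
eef_rot: [0.946, 0.325, 0.002, 0.001]
contact_force: [-0.1, -0.1, -0.7]
opening: 0.999
finger_force: 0.0
```

Call:
step_arm([
  [0,8,0,0,0,-0.01,0],
  [-1,15,0,0,0,-0.02,0],
  [-2,24,0,0,0,-0.03,0],
  [-3,30,0,0,0,-0.037,0],
  [-4,30,0,0,0,-0.037,0],
  [-4,30,0,0,0,-0.037,0],
  [-4,30,0,0,0,-0.037,0],
  [-4,30,0,0,0,-0.037,0],
  [-4,30,0,0,0,-0.037,0],
  [-4,30,0,0,0,-0.037,0],
  [-4,30,0,0,0,-0.037,0],
  [-4,30,0,0,0,-0.037,0],
  [-4,30,0,0,0,-0.037,0],
  [-3,30,0,0,0,-0.037,0],
  [-2,20,0,0,0,-0.03,0],
  [-1,12,0,0,0,-0.02,0],
  [0,5,0,0,0,-0.007,0],
  [0,0,0,0,0,0,0],
])

```text
clock: 13.15
tool_pos: [0.5687, 0.2385, 0.189]
eef_rot: [0.998, 0.07, -0.001, 0.0]
contact_force: [0.6, -0.4, -0.3]
opening: 1.0
finger_force: 0.0
```

```bash
python3 -c "
from h import *
st();p,d=r.snapshot('wrist');cv2.imwrite('pics/w3.png',p);p2,d=r.snapshot('scene');cv2.imwrite('pics/s3.png',cv2.resize(p2[140:310,150:420],None,fx=2.9,fy=2.9))"
```

```text
t13.2 tcp [568.7 238.5 189. ] yawY -1.4314 zax [-0.001 -0.    -1.   ] op 1.0 F [ 0.6 -0.4 -0.3] q [-0.46  0.73 -0.02  1.65  0.01  0.76 -1.92] g 0.0
```

View pics/s3.png

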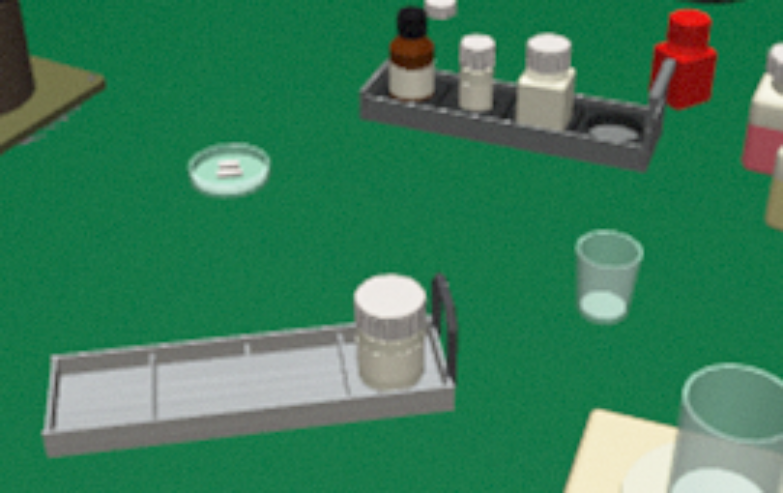

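The scene crop shows the jar standing upright in the handle-side place (390,330), and the other three still in the carrier. Next, the square bottle by its cap.

Call:
step_arm([
  [2,-1,-5,0,0,0,0],
  [0,0,-15,0,0,0,0],
  [0,0,-20,0,0,0,0],
  [0,0,-20,0,0,0,0],
  [0,0,-20,0,0,0,0],
  [0,0,-15,0,0,0,0],
  [0,0,-12,0,0,0,0],
  [0,0,-8,0,0,0,0],
  [0,0,-3,0,0,0,0],
  [0,0,0,0,0,0,0],
  [0,0,0,0,0,0,0.2],
  [0,0,0,0,0,0,0.35],
  [0,0,0,0,0,0,0.5],
  [0,0,0,0,0,0,0.7],
  [0,0,0,0,0,0,1],
  [0,0,0,0,0,0,1],
  [0,0,0,0,0,0,1],
])

```text
clock: 14.95
tool_pos: [0.5716, 0.237, 0.0719]
eef_rot: [0.998, 0.069, 0.0, -0.0]
contact_force: [-1.0, 0.2, 2.0]
opening: 0.494
finger_force: 30.0
```

Call:
step_arm([
  [0,0,5,0,0,0,1],
  [0,0,12,0,0,0,1],
  [0,0,20,0,0,0,1],
  [0,0,25,0,0,0,1],
  [0,0,25,0,0,0,1],
  [0,0,20,0,0,0,1],
  [0,0,15,0,0,0,1],
  [0,0,8,0,0,0,1],
  [0,0,0,0,0,0,1],
])

```text
clock: 15.85
tool_pos: [0.5722, 0.2368, 0.2033]
eef_rot: [0.998, 0.069, 0.001, -0.0]
contact_force: [0.0, -0.1, -1.1]
opening: 0.501
finger_force: 30.0
```

Call:
step_arm([
  [0,-10,0,0,0,0.01,1],
  [0,-18,0,0,0,0.02,1],
  [0,-24,0,0,0,0.03,1],
  [-1,-30,0,0,0,0.035,1],
  [-1,-33,0,0,0,0.037,1],
  [-1,-33,0,0,0,0.037,1],
  [-1,-33,0,0,0,0.037,1],
  [-1,-33,0,0,0,0.037,1],
  [-1,-33,0,0,0,0.037,1],
  [-1,-33,0,0,0,0.037,1],
  [-1,-33,0,0,0,0.037,1],
  [-1,-33,0,0,0,0.037,1],
  [-1,-33,0,0,0,0.037,1],
  [-1,-30,0,0,0,0.035,1],
  [-1,-24,0,0,0,0.03,1],
  [-1,-15,0,0,0,0.02,1],
  [0,-8,0,0,0,0.01,1],
  [0,-2,0,0,0,0.004,1],
  [0,0,0,0,0,0,1],
])

```text
clock: 17.75
tool_pos: [0.5582, -0.2207, 0.2013]
eef_rot: [0.945, 0.327, -0.0, -0.001]
contact_force: [0.1, 0.2, -1.2]
opening: 0.5
finger_force: 30.0
```

Call:
step_arm([
  [0,0,-5,0,0,0,1],
  [0,0,-12,0,0,0,1],
  [0,0,-20,0,0,0,1],
  [0,0,-20,0,0,0,1],
  [0,0,-20,0,0,0,1],
  [0,0,-20,0,0,0,1],
  [0,0,-12,0,0,0,1],
  [0,0,-8,0,0,0,1],
  [0,0,-5,0,0,0,1],
  [0,0,-3,0,0,0,1],
  [0,0,-2,0,0,0,1],
  [0,0,-1,0,0,0,1],
  [0,0,0,0,0,0,1],
])

```text
clock: 19.05
tool_pos: [0.5587, -0.2214, 0.0741]
eef_rot: [0.945, 0.326, 0.0, 0.0]
contact_force: [-0.8, 0.3, -1.4]
opening: 0.501
finger_force: 30.0
```

Call:
step_arm([
  [0,0,-1,0,0,0,1],
  [0,0,-1,0,0,0,1],
  [0,0,-1,0,0,0,1],
  [0,0,0,0,0,0,1],
])

```text
clock: 19.45
tool_pos: [0.5588, -0.2213, 0.0718]
eef_rot: [0.945, 0.326, 0.0, 0.0]
contact_force: [-2.1, 1.2, 5.6]
opening: 0.499
finger_force: 29.9
```

Call:
step_arm([
  [0,0,0,0,0,0,0.48],
  [0,0,0,0,0,0,0.35],
  [0,0,0,0,0,0,0.2],
  [0,0,0,0,0,0,0],
  [0,0,0,0,0,0,0],
  [0,0,0,0,0,0,0],
  [0,0,5,0,0,0,0],
  [0,0,15,0,0,0,0],
  [0,0,25,0,0,0,0],
  [0,0,25,0,0,0,0],
  [0,0,25,0,0,0,0],
  [0,0,15,0,0,0,0],
  [0,0,5,0,0,0,0],
])

```text
clock: 20.75
tool_pos: [0.5598, -0.2217, 0.1888]
eef_rot: [0.945, 0.326, 0.002, 0.001]
contact_force: [-0.3, 0.4, -0.3]
opening: 1.001
finger_force: 0.0
```

Call:
step_arm([
  [0,8,0,0,0,-0.01,0],
  [-1,15,0,0,0,-0.02,0],
  [-2,24,0,0,0,-0.03,0],
  [-4,33,0,0,0,-0.037,0],
  [-5,33,0,0,0,-0.037,0],
  [-5,33,0,0,0,-0.037,0],
  [-5,33,0,0,0,-0.037,0],
  [-5,33,0,0,0,-0.037,0],
  [-5,33,0,0,0,-0.037,0],
  [-5,33,0,0,0,-0.037,0],
  [-5,33,0,0,0,-0.037,0],
  [-5,33,0,0,0,-0.037,0],
  [-5,33,0,0,0,-0.037,0],
  [-4,32,0,0,0,-0.037,0],
  [-3,21,0,0,0,-0.03,0],
  [-2,12,0,0,0,-0.02,0],
  [-1,5,0,0,0,-0.01,0],
  [0,0,0,0,0,0,0],
])

```text
clock: 22.55
tool_pos: [0.4956, 0.2263, 0.1851]
eef_rot: [0.998, 0.07, -0.001, 0.0]
contact_force: [0.5, -0.2, -0.3]
opening: 1.001
finger_force: 0.0
```

```bash
python3 -c "
from h import *
st();p,d=r.snapshot('wrist');cv2.imwrite('pics/w4.png',p);p2,d=r.snapshot('top');cv2.imwrite('pics/t4.png',cv2.resize(p2[140:300,120:440],None,fx=2.4,fy=2.4))"
```

```text
t22.6 tcp [495.6 226.3 185.1] yawY -1.4314 zax [-0.001 -0.001 -1.   ] op 1.001 F [ 0.5 -0.2 -0.3] q [-0.52  0.66  0.01  1.87 -0.01  0.62 -1.94] g 0.0
```

View pics/t4.png

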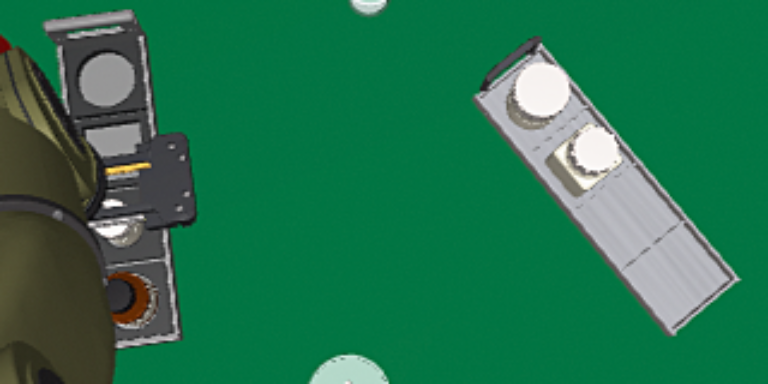

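View pics/w4.png

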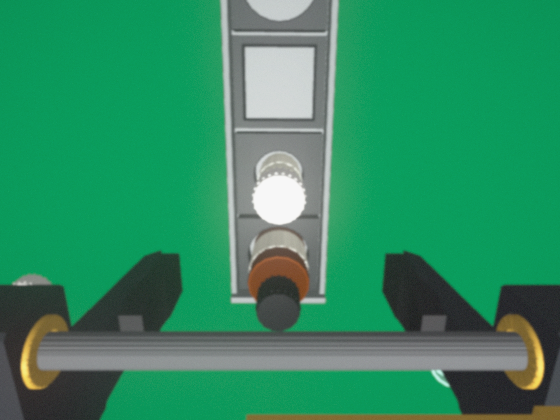

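Top crop: jar (540,90) and square bottle (595,150) are in places 1 and 2. Wrist view: slim cap (279,200) lies midway between the fingers. Going down on it.

Call:
step_arm([
  [1,0,-5,0,0,0,0],
  [0,0,-15,0,0,0,0],
  [0,0,-20,0,0,0,0],
  [0,0,-20,0,0,0,0],
  [0,0,-20,0,0,0,0],
  [0,0,-20,0,0,0,0],
  [0,0,-15,0,0,0,0],
  [0,0,-10,0,0,0,0],
  [0,0,-6,0,0,0,0],
  [0,0,-3,0,0,0,0],
  [0,0,0,0,0,0,0],
  [0,0,0,0,0,0,0.2],
  [0,0,0,0,0,0,0.4],
  [0,0,0,0,0,0,0.55],
  [0,0,0,0,0,0,0.7],
  [0,0,0,0,0,0,1],
  [0,0,0,0,0,0,1],
  [0,0,0,0,0,0,1],
], force=20)

```text
clock: 24.45
tool_pos: [0.4975, 0.2258, 0.0518]
eef_rot: [0.998, 0.069, 0.0, -0.0]
contact_force: [0.3, 1.5, -1.0]
opening: 0.392
finger_force: 20.5
```

Call:
step_arm([
  [0,0,5,0,0,0,1],
  [0,0,12,0,0,0,1],
  [0,0,20,0,0,0,1],
  [0,0,25,0,0,0,1],
  [0,0,25,0,0,0,1],
  [0,0,20,0,0,0,1],
  [0,0,15,0,0,0,1],
  [0,0,8,0,0,0,1],
  [0,0,0,0,0,0,1],
])

```text
clock: 25.35
tool_pos: [0.498, 0.2257, 0.1831]
eef_rot: [0.998, 0.069, 0.001, -0.0]
contact_force: [-0.9, -0.5, 0.2]
opening: 0.389
finger_force: 20.0
```

Call:
step_arm([
  [0,-10,0,0,0,0.01,1],
  [0,-18,0,0,0,0.02,1],
  [0,-26,0,0,0,0.03,1],
  [0,-33,0,0,0,0.035,1],
  [1,-36,0,0,0,0.037,1],
  [1,-36,0,0,0,0.037,1],
  [1,-36,0,0,0,0.037,1],
  [0,-36,0,0,0,0.037,1],
  [0,-36,0,0,0,0.037,1],
  [0,-36,0,0,0,0.037,1],
  [0,-36,0,0,0,0.037,1],
  [0,-36,0,0,0,0.037,1],
  [0,-36,0,0,0,0.037,1],
  [0,-32,0,0,0,0.035,1],
  [0,-24,0,0,0,0.03,1],
  [0,-15,0,0,0,0.02,1],
  [0,-8,0,0,0,0.01,1],
  [0,-3,0,0,0,0.004,1],
  [0,0,0,0,0,0,1],
])

```text
clock: 27.25
tool_pos: [0.5001, -0.2669, 0.1813]
eef_rot: [0.945, 0.326, -0.0, -0.0]
contact_force: [0.1, 0.0, -0.5]
opening: 0.39
finger_force: 20.0
```

Call:
step_arm([
  [0,0,-5,0,0,0,1],
  [0,0,-12,0,0,0,1],
  [0,0,-20,0,0,0,1],
  [0,0,-20,0,0,0,1],
  [0,0,-20,0,0,0,1],
  [0,0,-20,0,0,0,1],
  [0,0,-12,0,0,0,1],
  [0,0,-8,0,0,0,1],
  [0,0,-5,0,0,0,1],
  [0,0,-3,0,0,0,1],
  [0,0,-2,0,0,0,1],
  [0,0,-1,0,0,0,1],
  [0,0,0,0,0,0,1],
])

```text
clock: 28.55
tool_pos: [0.5007, -0.2675, 0.054]
eef_rot: [0.945, 0.326, 0.0, 0.0]
contact_force: [-0.4, -0.1, -0.1]
opening: 0.39
finger_force: 20.0
```

Call:
step_arm([
  [0,0,-1,0,0,0,1],
  [0,0,-1,0,0,0,1],
  [0,0,-1,0,0,0,1],
  [0,0,0,0,0,0,1],
])

```text
clock: 28.95
tool_pos: [0.5007, -0.2674, 0.0516]
eef_rot: [0.945, 0.326, 0.0, 0.0]
contact_force: [-1.8, 1.9, 7.1]
opening: 0.393
finger_force: 20.1
```

Call:
step_arm([
  [0,0,0,0,0,0,0.58],
  [0,0,0,0,0,0,0.45],
  [0,0,0,0,0,0,0.25],
  [0,0,0,0,0,0,0],
  [0,0,0,0,0,0,0],
  [0,0,0,0,0,0,0],
  [0,0,5,0,0,0,0],
  [0,0,15,0,0,0,0],
  [0,0,25,0,0,0,0],
  [0,0,25,0,0,0,0],
  [0,0,25,0,0,0,0],
  [0,0,25,0,0,0,0],
  [0,0,12,0,0,0,0],
  [0,0,5,0,0,0,0],
])

```text
clock: 30.35
tool_pos: [0.501, -0.2676, 0.189]
eef_rot: [0.945, 0.326, 0.001, 0.001]
contact_force: [0.1, -0.2, -0.2]
opening: 0.998
finger_force: 0.0
```

Call:
step_arm([
  [-1,8,0,0,0,-0.01,0],
  [-2,15,0,0,0,-0.02,0],
  [-4,24,0,0,0,-0.03,0],
  [-5,36,0,0,0,-0.037,0],
  [-5,36,0,0,0,-0.037,0],
  [-5,36,0,0,0,-0.037,0],
  [-5,36,0,0,0,-0.037,0],
  [-5,36,0,0,0,-0.037,0],
  [-5,36,0,0,0,-0.037,0],
  [-5,36,0,0,0,-0.037,0],
  [-5,36,0,0,0,-0.037,0],
  [-5,36,0,0,0,-0.037,0],
  [-5,36,0,0,0,-0.037,0],
  [-5,36,0,0,0,-0.037,0],
  [-6,24,0,0,0,-0.03,0],
  [-5,12,0,0,0,-0.02,0],
  [-3,5,0,0,0,-0.01,0],
  [0,0,0,0,0,0,0],
  [0,0,0,0,0,0,0],
])

```text
clock: 32.25
tool_pos: [0.4243, 0.2156, 0.1873]
eef_rot: [0.998, 0.068, -0.0, 0.001]
contact_force: [1.1, -0.3, -0.3]
opening: 1.004
finger_force: 0.0
```

```bash
python3 -c "
from h import *
st();p,d=r.snapshot('wrist');cv2.imwrite('pics/w5.png',p)"
```

```text
t32.2 tcp [424.3 215.6 187.3] yawY -1.4339 zax [-0.001 -0.001 -1.   ] op 1.004 F [ 1.1 -0.3 -0.3] q [-0.57  0.58  0.01  2.06 -0.01  0.5  -1.99] g 0.0
```

View pics/w5.png

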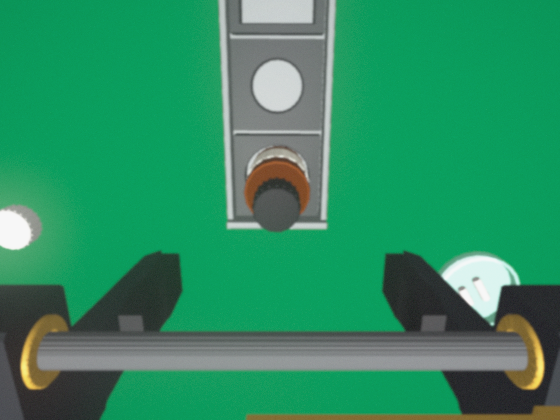

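Tall bottle's black cap at (276,207), about 2 mm to the left of the finger midline. Correcting and going down.

Call:
step_arm([
  [1,2,-5,0,0,0,0],
  [0,0,-15,0,0,0,0],
  [0,0,-20,0,0,0,0],
  [0,0,-20,0,0,0,0],
  [0,0,-18,0,0,0,0],
  [0,0,-12,0,0,0,0],
  [0,0,-8,0,0,0,0],
  [0,0,-5,0,0,0,0],
  [0,0,-3,0,0,0,0],
  [0,0,0,0,0,0,0],
  [0,0,0,0,0,0,0.3],
  [0,0,0,0,0,0,0.5],
  [0,0,0,0,0,0,0.6],
  [0,0,0,0,0,0,0.7],
  [0,0,0,0,0,0,0.8],
  [0,0,0,0,0,0,1],
  [0,0,0,0,0,0,1],
  [0,0,0,0,0,0,1],
], force=35)

```text
clock: 34.1
tool_pos: [0.4255, 0.2187, 0.0817]
eef_rot: [0.998, 0.069, 0.0, -0.0]
contact_force: [-0.3, 0.5, 0.6]
opening: 0.329
finger_force: 35.0
```

Call:
step_arm([
  [0,0,5,0,0,0,1],
  [0,0,12,0,0,0,1],
  [0,0,20,0,0,0,1],
  [0,0,25,0,0,0,1],
  [0,0,25,0,0,0,1],
  [0,0,20,0,0,0,1],
  [0,0,15,0,0,0,1],
  [0,0,8,0,0,0,1],
  [0,0,0,0,0,0,1],
])

```text
clock: 35.0
tool_pos: [0.4259, 0.2188, 0.213]
eef_rot: [0.998, 0.069, 0.001, -0.0]
contact_force: [-0.3, 0.0, -0.9]
opening: 0.328
finger_force: 35.0
```

Call:
step_arm([
  [2,-10,0,0,0,0.01,1],
  [2,-18,0,0,0,0.02,1],
  [2,-26,0,0,0,0.03,1],
  [2,-35,0,0,0,0.035,1],
  [1,-39,0,0,0,0.037,1],
  [1,-39,0,0,0,0.037,1],
  [1,-39,0,0,0,0.037,1],
  [1,-39,0,0,0,0.037,1],
  [1,-39,0,0,0,0.037,1],
  [1,-39,0,0,0,0.037,1],
  [1,-39,0,0,0,0.037,1],
  [1,-39,0,0,0,0.037,1],
  [1,-39,0,0,0,0.037,1],
  [0,-35,0,0,0,0.035,1],
  [0,-27,0,0,0,0.03,1],
  [0,-17,0,0,0,0.02,1],
  [0,-9,0,0,0,0.01,1],
  [0,-4,0,0,0,0.006,1],
  [0,0,0,0,0,0,1],
])

```text
clock: 36.9
tool_pos: [0.4421, -0.313, 0.2112]
eef_rot: [0.945, 0.327, -0.0, -0.001]
contact_force: [-0.4, 0.4, -1.6]
opening: 0.328
finger_force: 35.0
```

Call:
step_arm([
  [0,0,-5,0,0,0,1],
  [0,0,-12,0,0,0,1],
  [0,0,-20,0,0,0,1],
  [0,0,-20,0,0,0,1],
  [0,0,-20,0,0,0,1],
  [0,0,-20,0,0,0,1],
  [0,0,-12,0,0,0,1],
  [0,0,-8,0,0,0,1],
  [0,0,-5,0,0,0,1],
  [0,0,-3,0,0,0,1],
  [0,0,-2,0,0,0,1],
  [0,0,-1,0,0,0,1],
  [0,0,-1,0,0,0,1],
  [0,0,-1,0,0,0,1],
  [0,0,0,0,0,0,1],
])

```text
clock: 38.4
tool_pos: [0.4426, -0.3134, 0.0818]
eef_rot: [0.945, 0.327, 0.0, 0.0]
contact_force: [0.4, -0.0, -1.8]
opening: 0.327
finger_force: 35.0
```

Call:
step_arm([
  [0,0,-1,0,0,0,1],
  [0,0,0,0,0,0,1],
])

```text
clock: 38.6
tool_pos: [0.4426, -0.3133, 0.0817]
eef_rot: [0.945, 0.327, 0.0, 0.0]
contact_force: [-0.7, 2.3, 6.1]
opening: 0.324
finger_force: 35.0
```

Down. Release, rise and move aside.

Call:
step_arm([
  [0,0,0,0,0,0,0.65],
  [0,0,0,0,0,0,0.5],
  [0,0,0,0,0,0,0.3],
  [0,0,0,0,0,0,0],
  [0,0,0,0,0,0,0],
  [0,0,0,0,0,0,0],
  [0,0,5,0,0,0,0],
  [0,0,15,0,0,0,0],
  [0,0,25,0,0,0,0],
  [0,0,25,0,0,0,0],
  [0,0,25,0,0,0,0],
  [0,0,25,0,0,0,0],
  [-5,25,10,0,0,0,0],
  [0,35,0,0,0,0,0],
  [0,35,0,0,0,0,0],
  [0,35,0,0,0,0,0],
  [0,35,0,0,0,0,0],
  [0,25,0,0,0,0,0],
  [0,10,0,0,0,0,0],
  [0,0,0,0,0,0,0],
])

```text
clock: 40.6
tool_pos: [0.4377, -0.1124, 0.211]
eef_rot: [0.944, 0.329, 0.0, 0.0]
contact_force: [0.7, -0.5, 0.1]
opening: 1.004
finger_force: 0.0
```

```bash
python3 -c "
from h import *
st();a,d=r.snapshot('scene');p,d=r.snapshot('top')
a=cv2.resize(a[190:310,150:320],(560,395));p=cv2.resize(p[140:300,305:435],(321,395));cv2.imwrite('pics/f.png',np.hstack([a,p])[:, :800] if 0 else cv2.resize(np.hstack([a,p]),(800,359)))"
```

```text
t40.6 tcp [ 437.7 -112.4  211. ] yawY -0.9013 zax [ 0.  0. -1.] op 1.004 F [ 0.7 -0.5  0.1] q [ 0.3   0.52 -0.23  2.1   0.22  0.54 -0.99] g 0.0
```

View pics/f.png

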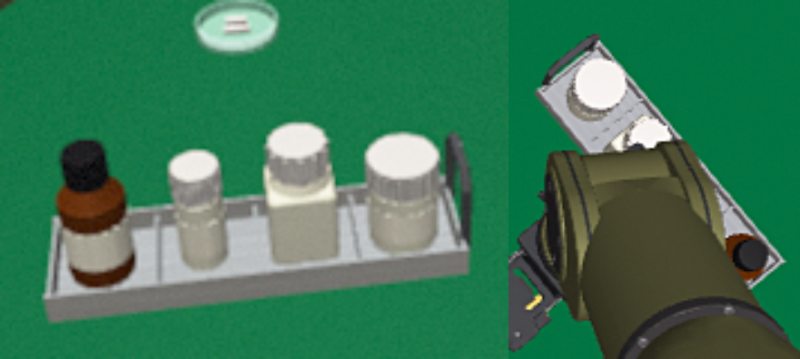

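From the handle: jar (402,190), square (300,190), slim (200,210), tall (95,215), all upright, each in its own place and clear of the dividers. Handing in.

```bash
python3 -c "
from plant import r
print(r.finish_job())"
```

```text
the job is handed in; nothing more can be done
None
```

All four bottles stand upright in the bench rack in the carrier's order (from the handle: wide jar, square, slim, tall), released, and the job was handed in at about 41 s; no verdict was returned.

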